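# Check the kiln temperature through the lid port

### The arm

A 7-joint arm with a two-finger parallel gripper is mounted at the origin on the work surface. World frame = base frame: x ahead of the robot, y to its left, z up, the work surface at z = 0. Lengths are in m, angles in rad, forces in N, time in s.
With the tool pointing down it reaches from about 0.4 to 0.85 m from the base axis. Payload 10.4 kg.
Tool frame: the origin (TCP) lies at the very end of the fingers, on their centre line; the grasp point (between the pads) lies r.grip_depth behind it (r.grip_depth is the distance from the TCP to the grasp point, in m); y points along the fingers, z is the direction in which the jaws open and shut, and the axes are right-handed (so a half turn about y gives the same grasp; the last joint's range is limited). The gripper opens to 87 mm and grips with 3 to 60 N. Pads are 19 mm wide; open, the fingers measure 117 mm over their backs; the gripper's body (75 mm by 190 mm) begins 51 mm behind the grasp point.
Start: joints at [-1.266, 0.332, -0.065, 1.46, 0.022, 1.35, -0.088], TCP at [0.201, 0.592, 0.223] pointing down, gripper open.
Joint ranges: [-2.6, 2.6], [-0.5, 2.12], [-1.47, 1.34], [0.16, 2.42], [-1.27, 4.41], [0.06, 2.06], [-2.6, 2.6]. Speed limits (rad/s): [2.22, 2.22, 2.79, 2.79, 3.14, 3.14, 3.14].

### API

Orientations are given as a unit quaternion [x, y, z, w].
In Python, from bench import r gives the robot as it stands.
- The arm moves only by the shell command python3 -m jog 'ROWS' [OPENING] [FORCE]. ROWS is JSON, a list of rows, each a list of 6 numbers: the shift along the tool's x, y, z in m, then the turn, a rotation vector about the tool's x, y, z in degrees. A call has 1 to 12 rows; each row shifts and turns the pose as measured when the row begins, along the tool's axes as they then stand; what a row does not reach is not made up. A row lasts 1/12 s, in which the tool goes at most 41.7 mm and 7.16 degrees, less where a joint would pass 70% of its speed; a pose out of reach is approached as far as the arm can. A call with a gripper value outside its range is refused whole. OPENING is the opening, from -1 (shut) to 1 (fully open), so that 0 is half open, set as the call begins (- or left out, the last holds). The fingers move at their own pace and stop on an object; FORCE is the grip in N (left out, the last holds). Time passes only in rows, so rows that do not move let the fingers close. It gives the time, the measured TCP pose, the force and the opening at its end, in the units of the state.
- r.read_state(): the state, without advancing time (a new reading comes with each control period).
- r.camera(name): name is "scene" or "top" or "wrist"; returns a dict with "image" (400x640x3 uint8, red, green, blue), "range_z" (400x640 float32, m along the optical axis (not along the pixel's ray), 0 where there is no reading), "K" (3x3 intrinsics, pixels), "R" (3x3) and "t" (3): a world point X has camera coordinates R X + t. Camera axes: x right, y down, z forward; pixel columns grow to the right and rows downward; lengths in m; the calibration is good to about 2 mm. A picture is of the moment at which its call begins.
- r.close_job(): hands the job in, once; it reports no verdict.
The state is a dict: "time": time; "joint_positions": joint angles; "joint_vel": joint speeds; "joint_torque": joint torques, N m; "ee_pos": TCP position; "eef_rot": TCP orientation; "ft_force": force on the tool from outside, world axes, zero at the start; "torque": the same for the moment, N m; "width": finger opening in m.
Only numpy, scipy, OpenCV 4.12 (cv2) and the standard library are available. Lean on these libraries where they do the work, as an engineer would, in place of code of your own. Each camera call takes 0.05 s, during which the arm holds its last target. There are 200 camera calls.

### The job

Lift the stick thermometer up and off its forked hook on the tool rack, carry it to the small kiln and lower its stem through the hole in the middle of the kiln lid, without the stem or gripper touching the kiln, until the tip is about 5 cm below the rim of the hole. Finish while still holding it there: upright, still and in the middle of the hole with clear air all round the stem. Leave the other hanging tools and everything else on the table as they are.

Things in the scene. Friction and masses are not known exactly. Their poses are not given: they have to be found in the camera images.
- probe: Stick thermometer, 80 to 170 g, hanging upright on one of the rack's three forked hooks (which one changes): black cylindrical handle on top, flat round steel heat shield 42 mm across and 4 mm thick, straight steel stem 6 mm thick below. Round about its z axis, which points up; yaw does not matter. Origin: centre of the shield's underside, which rests on the hook, about 153 mm above the table.
- probe_grip (a point): Where to grip the thermometer from above: on its axis, in the straight handle, 45 mm above the probe origin. The handle is 26 mm in diameter and runs from 4 to 80 mm above that origin; its flat top end has a small readout window.
- probe_tip (a point): Tip of the thermometer's stem, 120 mm below the probe origin.
- probe_stem (a point): Point on the stem's axis, 50 mm above the tip (70 mm below the probe origin).
- rack: Fixed tool rack, on either side of the table: wooden base 115 x 250 x 14 mm, two thin posts, a crossbar (top 158 mm above the table) at x = 38 mm, and three forked hooks that point to its own -x, at y = -95, 0 and 95 mm. The tools rise at most 80 mm above the hooks; nothing stands over them. Origin: middle of the base, on the table; z up.
- middle_hook (a point): Middle forked hook, where a tool's disc rests. Each hook is two level 6 mm steel prongs along the rack's x, 14 mm apart inside, upper side 153 mm above the table, their -x tips bent up to 163 mm. A tool's disc rests on both prongs, its shaft between them: raise it at least 15 mm, then bring it out to the rack's -x, clear of the other tools.
- kiln: Small round enamelling kiln, fixed: 190 mm in diameter, lid top 126 mm above the table, a control box with a knob reaching 155 mm out to its own -x, two wire loops on the lid reaching 120 mm out to its +y and -y. Origin: on the table under the middle of the kiln; z up.
- port (a point): Centre of the rim of the hole in the middle of the kiln lid, 130 mm above the table. The hole is round, vertical, 20 mm in diameter and 24 mm deep, set in a grey ceramic thimble 38 mm across that rises 4 mm over the lid; below it lies the empty chamber, 116 mm wide, its floor 78 mm below the rim.
- pick: Soldering pick hanging on another hook: wooden handle up to 20 mm thick, 68 mm high, steel collar 32 mm across, thin pointed steel needle below. Leave alone. Origin: centre of the collar's underside; z up.
- brush: Scratch brush hanging on another hook: dark wooden handle 17 mm thick, 55 mm high, steel collar 30 mm across, brass ferrule and bristles below. Leave alone. Origin: centre of the collar's underside; z up.
- jar_small: Clear lidded jar, 40 mm across, 42 mm high, between kiln and rack. Leave alone. Origin: centre of its underside.
- jar_wide: Clear lidded jar, 46 mm across, 50 mm high, between kiln and rack. Leave alone. Origin: centre of its underside.
- mesh: Steel firing mesh 104 x 104 x 26 mm with two copper blanks on it. Leave alone. Origin: centre of its underside.
- trivet: Four-pointed bent-wire trivet, 50 mm across, 25 mm high. Leave alone. Origin: centre of its underside.
- sifter: Blue plastic enamel sifter: round cup 28 mm across, 22 mm high, flat handle reaching 96 mm to its -x. Leave alone. Origin: under the cup.
- tweezers: Steel tweezers lying flat, 160 mm long. Leave alone. Origin: the middle, on the table.

How it is judged:
By the outcome, as a careful person would: the job done as asked, in the order asked, and still so for the second after the job is handed in, while the arm keeps its last pose, push and grip.
It also fails if it takes over 51 s, if anything falls off the work surface, if the arm or the gripper's body presses on something with over 40 N, if the wrist force passes 120 N, or if a joint passes its speed limit or range.

## Working session

There is one attempt and no reset: what is moved stays moved. The work goes in short steps, Python scripts to look and compute and a shell command to move; the robot and the scene stay as the last step left them, time stands still between calls to the robot, and variables do not carry over. Pictures are saved under pics/ and viewed, about 8 in all and at most 12, crops included, and the job is handed in when it is done.

```bash
ls; mkdir -p pics; cat > h.py <<'E'
import numpy as np, cv2
from bench import r
def cam(n,f=None):
    c=r.camera(n)
    if f: cv2.imwrite('pics/'+f,cv2.cvtColor(c['image'],cv2.COLOR_RGB2BGR))
    return c
def ray(c,u,v):
    d=c['R'].T@np.linalg.inv(c['K'])@np.array([u,v,1.]); o=-c['R'].T@c['t']; return o,d
def onz(c,u,v,z):
    o,d=ray(c,u,v); return o+d*(z-o[2])/d[2]
def pts(c):
    v,u=np.mgrid[0:400,0:640]; z=c['range_z']
    P=np.stack([u,v,np.ones_like(u)],-1)@np.linalg.inv(c['K']).T*z[...,None]
    return (P-c['t'])@c['R']
E
python3 - <<'E'
from h import *
for n in ['scene','top','wrist']:
    c=cam(n,n+'1.png'); print(n,(-c['R'].T@c['t']).round(3),c['R'].round(3).tolist(),c['K'][0,0])
    np.savez(n+'1.npz',**c)
from scipy.spatial.transform import Rotation as R
s=r.read_state(); print(s,R.from_quat(s['eef_rot']).as_matrix().round(3),r.grip_depth)
E
```

```text
pics
scene [ 0.904 -0.026  0.876] [[0.137, 0.991, 0.005], [0.846, -0.115, -0.521], [-0.515, 0.075, -0.854]] 401.217096193036
top [0.303 0.019 0.942] [[0.057, -0.998, 0.001], [-0.975, -0.056, -0.214], [0.214, 0.011, -0.977]] 398.5486730580456
wrist [0.136 0.612 0.384] [[0.321, 0.947, -0.001], [0.915, -0.31, 0.257], [0.243, -0.083, -0.966]] 322.56433386674036
{'time': 0.15, 'joint_positions': array([-1.26559049,  0.33273264, -0.06471574,  1.46074072,  0.02161127,
        1.34987576, -0.08847779]), 'joint_vel': array([ 0.00017061, -0.00121043, -0.00076873, -0.00193519, -0.00188296,
        0.00188067,  0.00069747]), 'joint_torque': array([ 4.12889822e-04, -6.23633766e+01,  2.46287521e-02, -3.90137887e+01,
       -6.11955626e-02,  3.72742291e-02,  1.19324482e-04]), 'ee_pos': array([0.2011322 , 0.59145363, 0.22193669]), 'eef_rot': array([ 0.6980057 , -0.11540265,  0.11531532, -0.69726082]), 'ft_force': array([-0.63694117, -0.14086401,  0.07447435]), 'torque': array([ 0.00264369, -0.00804176,  0.02427933]), 'width': 0.0871498845446762} [[ 0.947 -0.     0.322]
 [-0.322 -0.001  0.947]
 [ 0.    -1.    -0.001]] 0.0187
```

View images.

View pics/scene1.png

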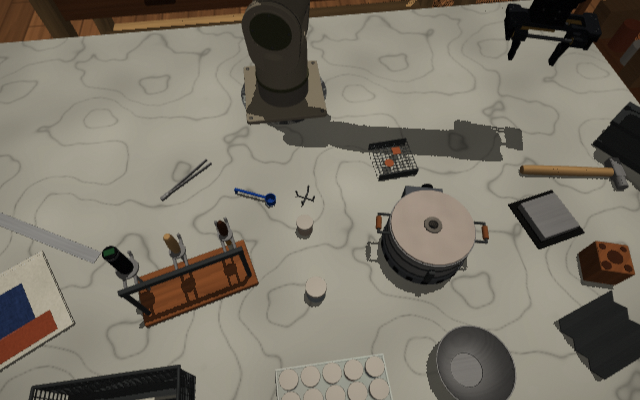

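View pics/top1.png

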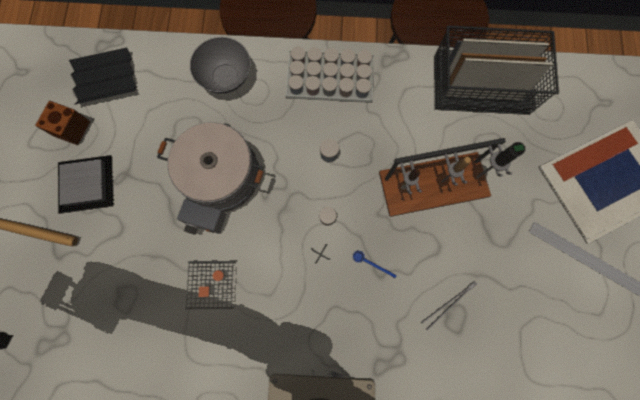

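```bash
python3 - <<'E'
from h import *
from scipy.optimize import least_squares
C={n:dict(np.load(n+'1.npz')) for n in('scene','top')}
def tri(px):
    A=np.zeros((3,3));b=np.zeros(3)
    for n,(u,v) in px.items():
        o,d=ray(C[n],u,v); d/=np.linalg.norm(d); M=np.eye(3)-np.outer(d,d); A+=M;b+=M@o
    X=np.linalg.solve(A,b); return X.round(4)
uv={'port':{},'top':{}}
for n,port,pr in(('scene',(433,225),(113,254)),('top',(209,160),(517,149))):
    c=C[n];im=c['image'];P=pts(c)
    print(n,'px',im[port[1],port[0]-5:port[0]+6].tolist(),P[port[1],port[0]].round(3),'lid',P[port[1]+12,port[0]+15].round(3))
    g=cv2.cvtColor(im,cv2.COLOR_RGB2GRAY)
    for z in(.126,.13): print('port on z',z,onz(c,*port,z).round(4))
    # thimble mask: darker than lid
    m=np.zeros_like(g);cv2.circle(m,port,16,255,-1)
    lid=np.median(g[port[1]-20:port[1]+20,port[0]-20:port[0]+20]); 
    mm=((g<lid-25)&(m>0)).astype(np.uint8)
    k,l,st,ce=cv2.connectedComponentsWithStats(mm); i=1+st[1:,4].argmax(); print('thimble',lid,st[i],ce[i],onz(c,*ce[i],.13).round(4)); uv['port'][n]=ce[i]
    # handle from depth
    Q=P[(P[...,2]>.165)&(P[...,2]<.26)&(c['range_z']>0)]
    ctr=onz(c,*pr,.233); Q=Q[np.hypot(*(Q[:,:2]-ctr[:2]).T)<.05]
    print('probe',len(Q),Q.min(0).round(3),Q.max(0).round(3))
    T=Q[Q[:,2]>Q[:,2].max()-.004];print('top',len(T),T.mean(0).round(4))
    S=Q[(Q[:,2]<.226)]
    f=least_squares(lambda p:np.hypot(S[:,0]-p[0],S[:,1]-p[1])-.013,ctr[:2],loss='soft_l1',f_scale=.002);print('axis fit',f.x.round(4),np.abs(f.fun).mean())
    hsv=cv2.cvtColor(im,cv2.COLOR_RGB2HSV)
    x0,y0=pr[0]-30,pr[1]-30
    gm=cv2.inRange(hsv[y0:y0+60,x0:x0+60],(40,80,30),(90,255,255)); ys,xs=np.nonzero(gm)
    print('green',len(xs),xs.mean()+x0,ys.mean()+y0); uv['top'][n]=(xs.mean()+x0,ys.mean()+y0)
    cv2.imwrite(f'pics/{n}_c.png',cv2.cvtColor(cv2.resize(np.hstack([im[port[1]-30:port[1]+30,port[0]-30:port[0]+30],im[y0:y0+60,x0:x0+60]]),None,fx=5,fy=5,interpolation=2),cv2.COLOR_RGB2BGR))
print('tri',{k:tri(v) for k,v in uv.items()})
a,b=(cv2.imread(f'pics/{n}_c.png') for n in('scene','top'));cv2.imwrite('pics/crops.png',np.vstack([a,b]))
# rack crossbar direction & other objects
P=pts(C['scene']);im=C['scene']['image']
E
```

```text
scene px [[85, 78, 69], [30, 28, 26], [29, 28, 25], [30, 28, 25], [36, 33, 30], [38, 35, 31], [37, 34, 30], [42, 39, 34], [36, 34, 30], [32, 29, 26], [74, 68, 61]] [0.551 0.275 0.112] lid [0.588 0.293 0.125]
port on z 0.126 [0.5571 0.27   0.126 ]
port on z 0.13 [0.5589 0.2684 0.13  ]
thimble 144.0 [424 217  18  17 250] [432.604 224.868] [0.5585 0.2676 0.13  ]
probe 485 [ 0.569 -0.354  0.165] [ 0.597 -0.327  0.236]
top 106 [ 0.5831 -0.3407  0.2337]
axis fit [ 0.5821 -0.3415] 0.0005311888333155441
green 73 108.58904109589041 251.6027397260274
top px [[43, 37, 34], [38, 37, 34], [38, 32, 29], [35, 29, 27], [36, 32, 30], [35, 35, 31], [28, 24, 26], [33, 31, 30], [46, 41, 36], [73, 67, 61], [87, 77, 71]] [0.58  0.288 0.057] lid [0.533 0.232 0.127]
port on z 0.126 [0.5585 0.2672 0.126 ]
port on z 0.13 [0.5573 0.266  0.13  ]
thimble 131.0 [200 152  18  17 247] [208.40080972 160.06477733] [0.557  0.2672 0.13  ]
probe 400 [ 0.551 -0.355  0.165] [ 0.594 -0.328  0.237]
top 122 [ 0.5819 -0.342   0.2343]
axis fit [ 0.5824 -0.343 ] 0.0005938052661582744
green 57 518.2280701754386 147.49122807017545
tri {'port': array([0.5577, 0.2681, 0.1282]), 'top': array([ 0.582 , -0.3407,  0.2354])}
```

View pics/crops.png

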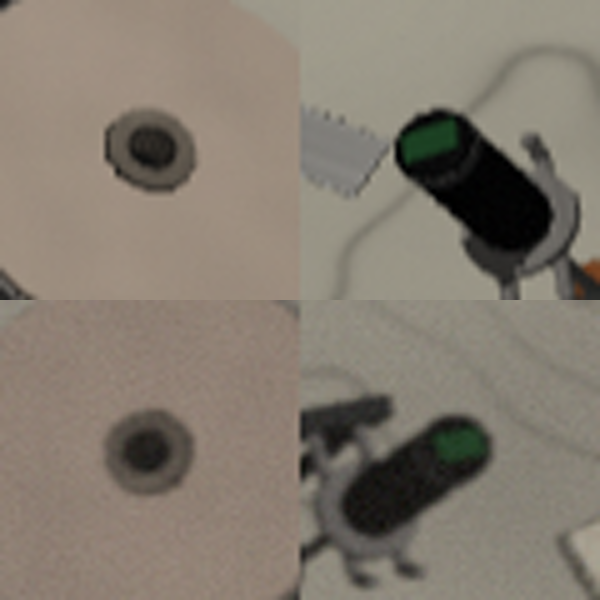

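```bash
cat > go.py <<'E'
# usage: go.py X Y Z -> delta to TCP target in tool axes (mm) and tilt
import sys
from h import *
from scipy.spatial.transform import Rotation as R
s=r.read_state();M=R.from_quat(s['eef_rot']).as_matrix()
d=(np.array(sys.argv[1:4],float)-s['ee_pos'])
print('pos',s['ee_pos'].round(4),'delta tool mm',(M.T@d*1e3).round(1),'n',np.linalg.norm(d).round(3),'down in tool (deg off)',np.degrees(np.cross([0,1,0],M.T@[0,0,-1])).round(2),'t',round(s['time'],2),'w',round(s['width'],4),'q',s['joint_positions'].round(2),'f',s['ft_force'].round(1))
E
python3 -m jog '[[0,-0.04,0,0,0,0],[0,-0.04,0,0,0,0],[0,-0.03,0,0,0,0],[0.035,0,-0.0165,0,0,0],[0.035,0,-0.0165,0,0,0],[0.035,0,-0.0165,0,0,0],[0.035,0,-0.0165,0,0,0],[0.035,0,-0.0165,0,0,0],[0.035,0,-0.0165,0,0,0],[0.035,0,-0.0165,0,0,0],[0.035,0,-0.0165,0,0,0],[0.035,0,-0.0165,0,0,0]]' 1 30
python3 go.py 0.6 0.0 0.33
python3 - <<'E'
from h import *
C=dict(np.load('top1.npz'));S=dict(np.load('scene1.npz'))
a,b=onz(C,388,165,.158),onz(C,505,143,.158);print('bar top',a,b,np.degrees(np.arctan2(*(a-b)[1::-1])))
a,b=onz(S,248,250,.158),onz(S,122,292,.158);print('bar scene',a,b,np.degrees(np.arctan2(*(a-b)[1::-1])))
E
```

```text
time: 1.15
ee_pos: [0.4529, 0.3461, 0.3327]
eef_rot: [0.701, -0.111, 0.107, -0.696]
ft_force: [0.7, 0.6, 0.2]
width: 0.0869
pos [0.4529 0.3461 0.3327] delta tool mm [ 245.2    3.9 -285.1] n 0.376 down in tool (deg off) [ 0.45  0.   -0.25] t 1.15 w 0.0869 q [-0.87  0.18  0.16  1.43 -0.03  1.55  0.55] f [0.7 0.6 0.2]
bar top [ 0.55901428 -0.11096158  0.158     ] [ 0.62095367 -0.3532601   0.158     ] 104.33957730766268
bar scene [ 0.57609247 -0.11279977  0.158     ] [ 0.62800399 -0.34398191  0.158     ] 102.65574099513238
```

```bash
python3 -m jog '[[0.0245,0,-0.0285,0,0,0],[0.0245,0,-0.0285,0,0,0],[0.0245,0,-0.0285,0,0,0],[0.0245,0,-0.0285,0,0,0],[0.0245,0,-0.0285,0,0,0],[0.0245,0,-0.0285,0,0,0],[0.0245,0,-0.0285,0,0,0],[0.0245,0,-0.0285,0,0,0],[0.0245,0,-0.0285,0,0,0],[0.0245,0,-0.0285,0,0,0]]' >/dev/null
python3 go.py 0.5825 -0.342 0.33
```

```text
pos [ 0.6051 -0.0184  0.3319] delta tool mm [  76.6    4.6 -315.1] n 0.324 down in tool (deg off) [ 0.56  0.   -0.34] t 1.98 w 0.0869 q [-0.39  0.27  0.44  1.34 -0.11  1.56  1.3 ] f [1.2 0.6 1.1]
```

```bash
python3 -m jog '[[0.0085,0,-0.035,0.56,0,-0.34],[0.0085,0,-0.035,0,0,0],[0.0085,0,-0.035,0,0,0],[0.0085,0,-0.035,0,0,0],[0.0085,0,-0.035,0,0,0],[0.0085,0,-0.035,0,0,0],[0.0085,0,-0.035,0,0,0],[0.0085,0,-0.035,0,0,0],[0.0085,0,-0.035,0,0,0],[0,0,0,0,0,0]]' >/dev/null
python3 go.py 0.5825 -0.342 0.26
python3 - <<'E'
from h import *
c=cam('wrist','w2.png');np.savez('w2.npz',**c)
P=pts(c);k=(c['range_z']>0)&(P[...,2]>.17)&(P[...,2]<.24)&(np.hypot(P[...,0]-.5825,P[...,1]+.342)<.03)
Q=P[k];print(len(Q),Q.min(0),Q.max(0));T=k&(P[...,2]>Q[:,2].max()-.004);print(P[T].mean(0),np.argwhere(T).mean(0))
E
```

```text
pos [ 0.5777 -0.3643  0.3276] delta tool mm [-1.9 67.5 23.1] n 0.071 down in tool (deg off) [ 0.29  0.   -0.35] t 2.82 w 0.0871 q [ 0.13  0.49  0.59  1.12 -0.25  1.61  1.91] f [-1.2 -0.4  0.2]
1097 [ 0.56973293 -0.35662837  0.17048612] [ 0.5955317  -0.33010189  0.23518062]
[ 0.58264244 -0.34329344  0.23315675] [195.27350427 347.4031339 ]
```

View pics/w2.png

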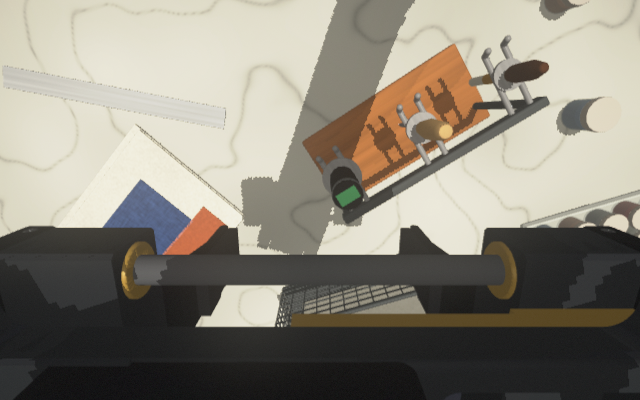

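```bash
python3 -m jog '[[-0.002,0.01,0.0115,0.3,0,-0.35],[0,0.01,0.0115,0,0,0],[0,0.025,0,0,0,0],[0,0.018,0,0,0,0],[0,0,0,0,0,0],[0,0,0,0,0,0]]' >/dev/null
python3 go.py 0.5825 -0.3428 0.18
```

```text
pos [ 0.5856 -0.3348  0.2619] delta tool mm [-0.5 81.9 -8.9] n 0.082 down in tool (deg off) [-0.23  0.   -0.01] t 3.37 w 0.087 q [ 0.07  0.47  0.57  1.28 -0.25  1.47  1.88] f [-0.2  0.7  1.1]
```

```bash
python3 -m jog '[[-0.0005,0,-0.009,-0.2,0,0],[0,0,0,0,0,0],[0,0,0,0,0,0]]' >/dev/null
python3 go.py 0.5825 -0.3428 0.18
```

```text
pos [ 0.5832 -0.343   0.2644] delta tool mm [-0.9 84.4 -0. ] n 0.084 down in tool (deg off) [-0.02  0.    0.11] t 3.62 w 0.0869 q [ 0.08  0.47  0.57  1.27 -0.25  1.47  1.89] f [1.1 1.4 0.7]
```

```bash
python3 -m jog '[[-0.0005,0.02,0,0,0,0],[0,0.02,0,0,0,0],[0,0.02,0,0,0,0],[0,0.015,0,0,0,0],[0,0.006,0,0,0,0],[0,0,0,0,0,0],[0,0,0,0,0,0]]' >/dev/null
python3 go.py 0.5825 -0.3428 0.18
```

```text
pos [ 0.5852 -0.3472  0.1887] delta tool mm [-4.   8.6  3.4] n 0.01 down in tool (deg off) [ 0.13 -0.    0.79] t 4.2 w 0.087 q [ 0.08  0.5   0.55  1.38 -0.27  1.32  1.91] f [0.1 0.  0.1]
```

```bash
python3 -m jog '[[-0.002,0.003,0.0017,0,0,0.8],[-0.002,0.003,0.0017,0,0,0],[0,0.002,0,0,0,0],[0,0,0,0,0,0]]' >/dev/null
python3 go.py 0.5825 -0.3428 0.18
python3 -m jog '[[0,0,0,0,0,0]]' >/dev/null
python3 go.py 0.5825 -0.3428 0.18
```

```text
pos [ 0.5836 -0.3433  0.1838] delta tool mm [-1.2  3.8  0.2] n 0.004 down in tool (deg off) [ 0.17 -0.    0.18] t 4.53 w 0.087 q [ 0.08  0.51  0.55  1.39 -0.26  1.32  1.9 ] f [-0.5 -0.   0.9]
pos [ 0.5837 -0.3433  0.1841] delta tool mm [-1.3  4.1  0.1] n 0.004 down in tool (deg off) [ 0.17 -0.    0.21] t 4.62 w 0.0872 q [ 0.08  0.5   0.55  1.39 -0.26  1.32  1.9 ] f [ 0.2  0.1 -0.1]
```

Steady. Final nudge and close the fingers.

```bash
python3 -m jog '[[-0.0013,0.004,0,0.17,0,0.2],[0,0,0,0,0,0],[0,0,0,0,0,0]]' >/dev/null
python3 go.py 0.5825 -0.3428 0.18
python3 -m jog '[[0,0,0,0,0,0],[0,0,0,0,0,0],[0,0,0,0,0,0],[0,0,0,0,0,0],[0,0,0,0,0,0],[0,0,0,0,0,0],[0,0,0,0,0,0],[0,0,0,0,0,0],[0,0,0,0,0,0],[0,0,0,0,0,0],[0,0,0,0,0,0],[0,0,0,0,0,0]]' -1 30
python3 go.py 0.5825 -0.3428 0.21
```

```text
pos [ 0.5826 -0.343   0.1803] delta tool mm [-0.1  0.3  0.2] n 0.0 down in tool (deg off) [-0.01  0.    0.04] t 4.87 w 0.0868 q [ 0.08  0.51  0.55  1.39 -0.27  1.31  1.9 ] f [-0.3  0.3 -0.3]
time: 5.87
ee_pos: [0.5826, -0.3431, 0.1804]
eef_rot: [-0.699, 0.109, -0.11, 0.699]
ft_force: [0.4, -0.7, -0.1]
width: 0.0249
pos [ 0.5826 -0.3431  0.1804] delta tool mm [ -0.1 -29.6   0.2] n 0.03 down in tool (deg off) [-0.02  0.    0.05] t 5.87 w 0.0249 q [ 0.08  0.51  0.55  1.39 -0.27  1.31  1.9 ] f [ 0.4 -0.7 -0.1]
```

```bash
python3 -m jog '[[0,-0.005,0,0,0,0],[0,-0.008,0,0,0,0],[0,-0.008,0,0,0,0],[0,-0.008,0,0,0,0],[0,-0.006,0,0,0,0],[0,-0.003,0,0,0,0],[0,0,0,0,0,0],[0,0,0,0,0,0]]'
python3 go.py 0.485 -0.367 0.217
```

```text
time: 6.53
ee_pos: [0.5827, -0.3434, 0.2237]
eef_rot: [0.699, -0.109, 0.11, -0.698]
ft_force: [-0.2, -1.0, -1.9]
width: 0.0255
pos [ 0.5827 -0.3434  0.2237] delta tool mm [-85.8   6.6 -52.3] n 0.101 down in tool (deg off) [ 0.01 -0.    0.12] t 6.53 w 0.0255 q [ 0.08  0.48  0.56  1.33 -0.26  1.39  1.89] f [-0.2 -1.  -1.9]
```

```bash
python3 -m jog '[[-0.005,0,-0.003,0,0,0],[-0.01,0,-0.006,0,0,0],[-0.0125,0,-0.0075,0,0,0],[-0.0125,0,-0.0075,0,0,0],[-0.0125,0,-0.0075,0,0,0],[-0.0125,0,-0.0075,0,0,0],[-0.01,0,-0.006,0,0,0],[-0.006,0,-0.004,0,0,0],[-0.003,0,-0.002,0,0,0],[0,0,0,0,0,0],[0,0,0,0,0,0]]' >/dev/null
python3 go.py 0.47 -0.34 0.32
python3 - <<'E'
from h import *
c=cam('scene','s3.png')
im=c['image'][130:330,60:360];cv2.imwrite('pics/s3c.png',cv2.cvtColor(cv2.resize(im,None,fx=2.5,fy=2.5),cv2.COLOR_RGB2BGR))
E
```

```text
pos [ 0.479  -0.3666  0.2199] delta tool mm [ -17.  -100.    22.7] n 0.104 down in tool (deg off) [-0.07  0.   -0.16] t 7.45 w 0.0255 q [ 0.1   0.32  0.6   1.55 -0.18  1.33  1.98] f [ 0.3  0.1 -0.2]
```

View pics/s3c.png

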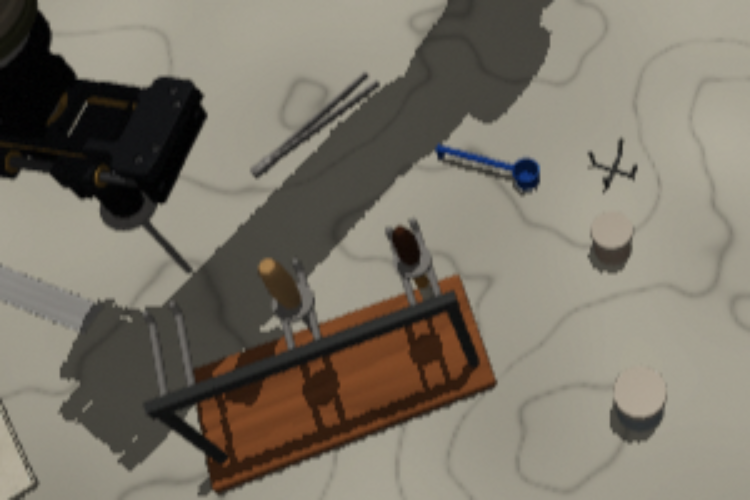

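```bash
python3 -m jog '[[0,-0.008,0,0,0,0],[0,-0.016,0,0,0,0],[0,-0.02,0,0,0,0],[0,-0.02,0,0,0,0],[0,-0.02,0,0,0,0],[0,-0.014,0,0,0,0],[0,-0.008,0,0,0,0],[0,-0.003,0,0,0,0],[0,0,0,0,0,0],[0,0,0,0,0,0]]'
python3 go.py 0.56 0 0.335
```

```text
time: 8.33
ee_pos: [0.4846, -0.3632, 0.3355]
eef_rot: [-0.699, 0.108, -0.105, 0.699]
ft_force: [0.1, -0.2, -0.7]
width: 0.0255
pos [ 0.4846 -0.3632  0.3355] delta tool mm [-36.1   0.7 369.2] n 0.371 down in tool (deg off) [-0.01  0.   -0.25] t 8.33 w 0.0255 q [ 0.09  0.28  0.62  1.35 -0.16  1.56  1.96] f [ 0.1 -0.2 -0.7]
```

```bash
python3 -m jog '[[-0.001,0,0.01,0,0,-0.25],[-0.002,0,0.02,0,0,0],[-0.003,0,0.028,0,0,0],[-0.003,0,0.03,0,0,0],[-0.003,0,0.03,0,0,0],[-0.003,0,0.03,0,0,0],[-0.003,0,0.03,0,0,0],[-0.003,0,0.03,0,0,0],[-0.003,0,0.03,0,0,0],[-0.003,0,0.03,0,0,0],[-0.003,0,0.03,0,0,0],[-0.003,0,0.03,0,0,0]]' >/dev/null
python3 go.py 0.56 0.19 0.335
```

```text
pos [ 0.5472 -0.0241  0.3241] delta tool mm [-53.5 -11.  207.7] n 0.215 down in tool (deg off) [ 0.2   0.   -0.71] t 9.33 w 0.0257 q [-0.37  0.13  0.37  1.51 -0.05  1.53  1.26] f [ 0.6 -0.7 -1.7]
```

```bash
python3 -m jog '[[-0.006,-0.003,0.028,0.2,0,-0.4],[-0.007,-0.003,0.028,0,0,-0.3],[-0.007,-0.003,0.028,0,0,0],[-0.007,-0.002,0.028,0,0,0],[-0.007,-0.002,0.025,0,0,0],[-0.007,0,0.02,0,0,0],[-0.004,0,0.012,0,0,0],[-0.002,0,0.006,0,0,0],[0,0,0,0,0,0],[0,0,0,0,0,0]]' >/dev/null
python3 go.py 0.558 0.2676 0.335
```

```text
pos [0.5476 0.18   0.3284] delta tool mm [-15.6  -6.9  86.8] n 0.089 down in tool (deg off) [ 0.27  0.   -0.6 ] t 10.17 w 0.025 q [-0.59  0.2   0.23  1.42 -0.05  1.54  0.92] f [ 0.4 -0.1 -0.9]
```

```bash
python3 -m jog '[[-0.002,0,0.01,0.2,0,-0.6],[-0.003,0,0.016,0,0,0],[-0.003,0,0.016,0,0,0],[-0.003,0,0.016,0,0,0],[-0.002,0,0.012,0,0,0],[-0.002,0,0.008,0,0,0],[0,0,0.004,0,0,0],[0,0,0,0,0,0],[0,0,0,0,0,0]]' >/dev/null
python3 go.py 0.558 0.2676 0.32
python3 - <<'E'
from h import *
ims=[]
for n in('scene','top'):
    c=cam(n);np.savez(n+'4.npz',**c)
    u=c['K']@(c['R']@[.558,.2676,.16]+c['t']);u=(u[:2]/u[2]).astype(int);print(n,u)
    x,y=u-50;ims.append(cv2.resize(c['image'][y:y+100,x:x+100],(400,400),interpolation=2))
cv2.imwrite('pics/p4.png',cv2.cvtColor(np.hstack(ims),cv2.COLOR_RGB2BGR))
E
```

```text
pos [0.5593 0.2686 0.3276] delta tool mm [-1.   7.6 -1.3] n 0.008 down in tool (deg off) [ 0.1  -0.    0.08] t 10.92 w 0.0253 q [-0.67  0.29  0.19  1.31 -0.05  1.55  0.79] f [ 0.4  0.8 -1.4]
scene [436 217]
top [204 155]
```

View pics/p4.png

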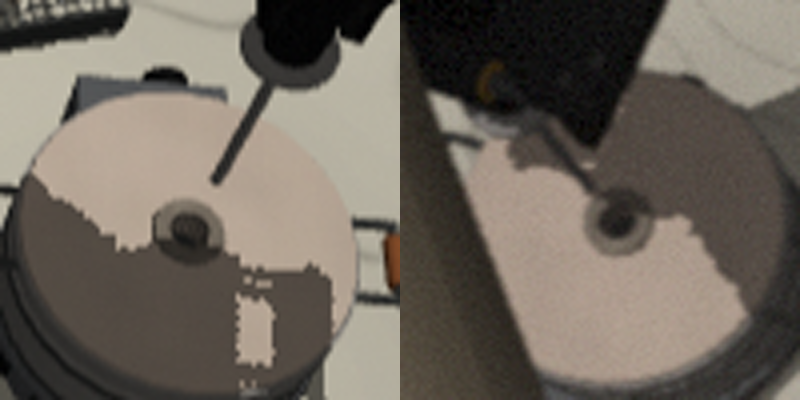

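```bash
cat > ax.py <<'E'
from h import *
import sys
s=sys.argv[1]
def run(z=.13):
    N=[];D=[]
    for n,p0,p1 in(('scene',(386+67,167+21),(386+53.8,167+45.7)),('top',(154+36,105+31),(154+49.2,105+47.5))):
        c=dict(np.load(n+s+'.npz'));g=cv2.GaussianBlur(cv2.cvtColor(c['image'],cv2.COLOR_RGB2GRAY),(0,0),.7).astype(np.float32)
        p0,p1=np.array(p0,float),np.array(p1,float);d=(p1-p0)/np.linalg.norm(p1-p0);nn=np.array([-d[1],d[0]])
        L=[]
        for t in np.linspace(.15,.9,20):
            q=p0+t*(p1-p0);o=np.arange(-5,5.01,.25);S=q+o[:,None]*nn
            v=cv2.remap(g,S[:,0].astype(np.float32)[None],S[:,1].astype(np.float32)[None],1)[0]
            w=np.clip(np.interp(o,[-5,5],[np.median(v[:9]),np.median(v[-9:])])-v-8,0,None)*(np.abs(o)<3.5)
            if w.sum()>0: L.append(q+(w@o/w.sum())*nn)
        vx,vy,x,y=cv2.fitLine(np.array(L,np.float32),cv2.DIST_HUBER,0,.01,.01).ravel()
        a,b=ray(c,x,y)[1],ray(c,x+vx*10,y+vy*10)[1];m=np.cross(a,b);m/=np.linalg.norm(m)
        N.append(m);D.append(m@ray(c,x,y)[0])
        # thimble: offset of line from thimble centre given by port estimate
        print(n,'line at',(x,y),'dir',(vx,vy))
    ax=np.cross(*N);ax/=ax[2]
    P=np.linalg.solve([*N,[0,0,1]],[*D,z]);print('axis at z',z,P.round(4),'tilt',ax[:2].round(4))
run()
E
python3 ax.py 4
python3 go.py 0.5577 0.2677 0.32
```

```text
scene line at (np.float32(446.2954), np.float32(199.45847)) dir (np.float32(0.48363492), np.float32(-0.87526983))
top line at (np.float32(194.89993), np.float32(144.15024)) dir (np.float32(0.6975526), np.float32(0.71653354))
axis at z 0.13 [0.5598 0.2658 0.13  ] tilt [-0.0218  0.0226]
pos [0.5593 0.268  0.3278] delta tool mm [-1.5  7.8 -0.8] n 0.008 down in tool (deg off) [ 0.09 -0.    0.09] t 11.02 w 0.0255 q [-0.67  0.29  0.19  1.31 -0.05  1.55  0.79] f [ 0.  -0.1 -0.5]
```

```bash
python3 -m jog '[[-0.0016,0.003,0,0,0,0],[0,0.008,0,0,0,0],[0,0.01,0,0,0,0],[0,0.008,0,0,0,0],[0,0.004,0,0,0,0],[0,0.002,0,0,0,0],[0,0,0,0,0,0],[0,0,0,0,0,0]]' >/dev/null
python3 go.py 0.5578 0.2682 0.2272
python3 - <<'E'
from h import *
ims=[]
for n in('scene','top'):
    c=cam(n);np.savez(n+'5.npz',**c)
    x,y={'scene':(400,180),'top':(170,120)}[n];ims.append(cv2.resize(c['image'][y:y+64,x:x+64],(400,400),interpolation=2))
cv2.imwrite('pics/p5.png',cv2.cvtColor(np.hstack(ims),cv2.COLOR_RGB2BGR))
E
```

```text
pos [0.5578 0.2649 0.2884] delta tool mm [-1.  61.2  3.3] n 0.061 down in tool (deg off) [ 0.17 -0.    0.07] t 11.68 w 0.0253 q [-0.67  0.29  0.19  1.39 -0.05  1.47  0.78] f [ 0.  -0.4 -0.4]
```

View pics/p5.png

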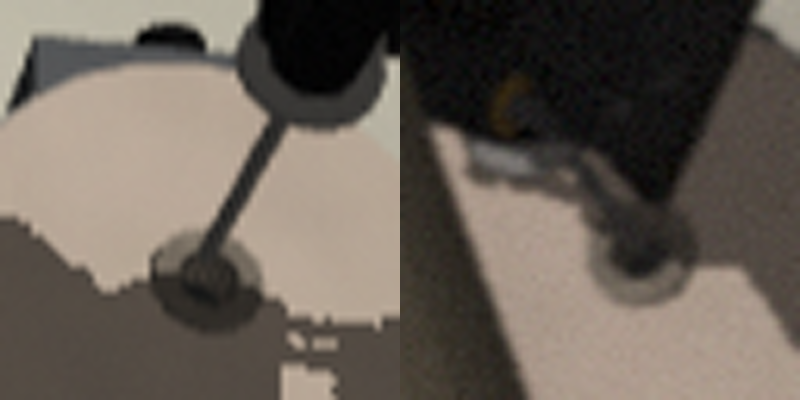

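```bash
python3 -m jog '[[-0.0012,0,0.0036,0,0,0],[0,0,0,0,0,0],[0,0,0,0,0,0],[0,0,0,0,0,0]]' >/dev/null
python3 go.py 0.5578 0.2684 0.2272
python3 - <<'E'
from h import *
ims=[]
for n in('scene','top'):
    c=cam(n);np.savez(n+'6.npz',**c)
    x,y={'scene':(400,180),'top':(170,120)}[n];ims.append(cv2.resize(c['image'][y:y+64,x:x+64],(400,400),interpolation=2))
cv2.imwrite('pics/p6.png',cv2.cvtColor(np.hstack(ims),cv2.COLOR_RGB2BGR))
E
```

```text
pos [0.5582 0.2698 0.2898] delta tool mm [-0.1 62.6 -1.4] n 0.063 down in tool (deg off) [ 0.06 -0.    0.16] t 12.12 w 0.0256 q [-0.67  0.29  0.19  1.38 -0.05  1.47  0.78] f [-0.  -0.1 -0.8]
```

View pics/p6.png

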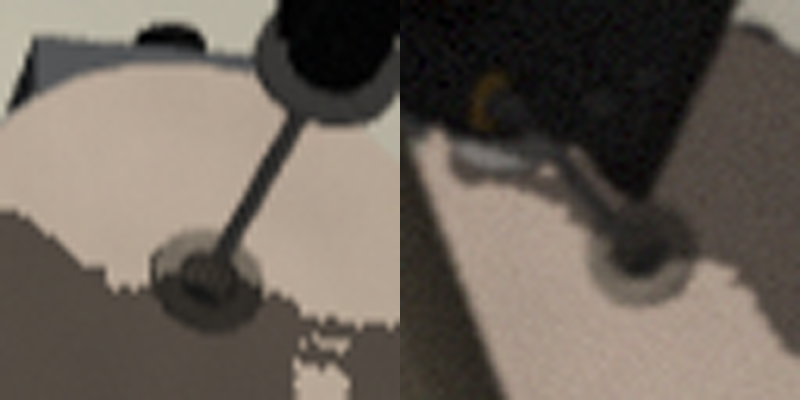

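```bash
python3 -m jog '[[0,0.003,0.0005,0,0,0.1],[0,0.005,0,0,0,0],[0,0.005,0,0,0,0],[0,0.003,0,0,0,0],[0,0,0,0,0,0],[0,0,0,0,0,0]]' >/dev/null
python3 go.py 0.5578 0.2702 0.2272
python3 - <<'E'
from h import *
def lines(n,p0,p1,sub):
    c=dict(np.load(n+'6.npz'));o=np.array({'scene':(400,180),'top':(170,120)}[n]);L=[]
    g=cv2.GaussianBlur(cv2.cvtColor(c['image'],cv2.COLOR_RGB2GRAY),(0,0),.6).astype(np.float32)
    p0=np.array(p0)/6.25+o-.42;p1=np.array(p1)/6.25+o-.42;d=(p1-p0)/np.linalg.norm(p1-p0);nn=np.array([-d[1],d[0]])
    for t in np.linspace(0.1,.9,20):
        q=p0+t*(p1-p0);a=np.arange(-4,4.01,.2);S=(q+a[:,None]*nn).astype(np.float32)
        v=cv2.remap(g,S[:,:1].T,S[:,1:].T,1)[0];b=np.interp(a,[-4,4],[v[:6].mean(),v[-6:].mean()])
        w=np.clip(b-v-15,0,None)*(abs(a)<2.5)
        if w.sum()>0:L.append(q+nn*(w@a/w.sum()))
    vx,vy,x,y=cv2.fitLine(np.array(L,np.float32),cv2.DIST_HUBER,0,.01,.01).ravel()
    pr=lambda X:(lambda k:k[:2]/k[2])(c['K']@(c['R']@X+c['t']))
    e=pr(np.array([.558,.269,.15]))-pr(np.array([.558,.269,.21]))
    m=np.cross(ray(c,x,y)[1],ray(c,x+9*vx,y+9*vy)[1]);m/=np.linalg.norm(m)
    port={'scene':np.array([432.6,224.87]),'top':np.array([208.4,160.06])}[n]
    off=np.cross([vx,vy],port-[x,y]);print(n,'dev from vertical deg',np.degrees(np.arctan2(vx*e[1]-vy*e[0],vx*e[0]+vy*e[1])),'m',m.round(3),'port off line px',off.round(2),'mm',off*1e3*ray(c,*port)[0][2]/400)
lines('scene',(295,120),(222,248),0);lines('top',(560,150),(620,225),0)
E
```

```text
pos [0.5582 0.2697 0.2714] delta tool mm [-0.6 44.2  0.4] n 0.044 down in tool (deg off) [ 0.12 -0.    0.02] t 12.72 w 0.0251 q [-0.67  0.3   0.18  1.41 -0.05  1.44  0.78] f [0.3 0.3 0.5]
scene dev from vertical deg 179.4894369411908 m [ 0.654  0.756 -0.006] port off line px 0.24 mm 0.5255971551162766<stdin>:16: DeprecationWarning: Arrays of 2-dimensional vectors are deprecated. Use arrays of 3-dimensional vectors instead. (deprecated in NumPy 2.0)
Traceback (most recent call last):
cv2.error: OpenCV(4.12.0) /io/opencv/modules/imgproc/src/linefit.cpp:618: error: (-215:Assertion failed) npoints2 >= 0 || npoints3 >= 0 in function 'fitLine'
```

```bash
python3 -m jog '[[-0.0005,0.003,0.0004,0.1,0,0],[0,0.005,0,0,0,0],[0,0.005,0,0,0,0],[0,0.003,0,0,0,0],[0,0,0,0,0,0]]' >/dev/null
python3 go.py 0.5578 0.2702 0.2272
```

```text
pos [0.5578 0.2703 0.2537] delta tool mm [ 0.  26.5 -0.1] n 0.027 down in tool (deg off) [-0.    0.    0.02] t 13.13 w 0.0255 q [-0.67  0.3   0.18  1.44 -0.05  1.4   0.78] f [-0.8  0.3 -0.2]
```

```bash
python3 -m jog '[[0,0.003,0,0,0,0],[0,0.005,0,0,0,0],[0,0.005,0,0,0,0],[0,0.003,0,0,0,0],[0,0,0,0,0,0]]' >/dev/null
python3 go.py 0.5578 0.2702 0.2272
```

```text
pos [0.5578 0.2703 0.2358] delta tool mm [ 0.   8.6 -0.1] n 0.009 down in tool (deg off) [ 0.01 -0.    0.01] t 13.55 w 0.0254 q [-0.67  0.31  0.18  1.47 -0.06  1.37  0.78] f [-0.5 -1.   0.3]
```

```bash
python3 -m jog '[[0,0.003,0,0,0,0],[0,0.003,0,0,0,0],[0,0.002,0,0,0,0],[0,0,0,0,0,0],[0,0,0,0,0,0],[0,0,0,0,0,0]]' >/dev/null
python3 go.py 0.5578 0.2702 0.2272
python3 - <<'E'
from h import *
ims=[]
for n in('scene','top'):
    c=cam(n);np.savez(n+'7.npz',**c)
    P=pts(c);k=(c['range_z']>0)&(np.hypot(P[...,0]-.558,P[...,1]-.269)<.03)&(P[...,2]>.18)&(P[...,2]<.222)
    k2=k&(np.hypot(P[...,0]-.558,P[...,1]-.269)>.0145);Q=P[k2]
    print(n,k.sum(),len(Q),np.histogram(Q[:,2],np.arange(.18,.223,.003)),Q.min(0),Q.max(0))
    x,y={'scene':(400,180),'top':(170,120)}[n];ims.append(cv2.resize(c['image'][y:y+64,x:x+64],(400,400),interpolation=2))
cv2.imwrite('pics/p7.png',cv2.cvtColor(np.hstack(ims),cv2.COLOR_RGB2BGR))
E
```

```text
pos [0.5578 0.2703 0.2269] delta tool mm [-0.  -0.3 -0.1] n 0.0 down in tool (deg off) [ 0.01 -0.    0.01] t 14.05 w 0.0252 q [-0.67  0.32  0.18  1.48 -0.06  1.35  0.78] f [1.5 0.7 0. ]
scene 215 119 (array([ 0,  0,  0,  0,  0,  1, 15, 87, 16,  0,  0,  0,  0,  0]), array([0.18 , 0.183, 0.186, 0.189, 0.192, 0.195, 0.198, 0.201, 0.204,
       0.207, 0.21 , 0.213, 0.216, 0.219, 0.222])) [0.54021708 0.24948655 0.19798139] [0.57739183 0.29124843 0.20566708]
top 46 43 (array([ 0,  0,  0,  0,  0,  0,  1, 16, 26,  0,  0,  0,  0,  0]), array([0.18 , 0.183, 0.186, 0.189, 0.192, 0.195, 0.198, 0.201, 0.204,
       0.207, 0.21 , 0.213, 0.216, 0.219, 0.222])) [0.5362451  0.25374303 0.20088259] [0.54337716 0.28246934 0.20680754]
```

View pics/p7.png

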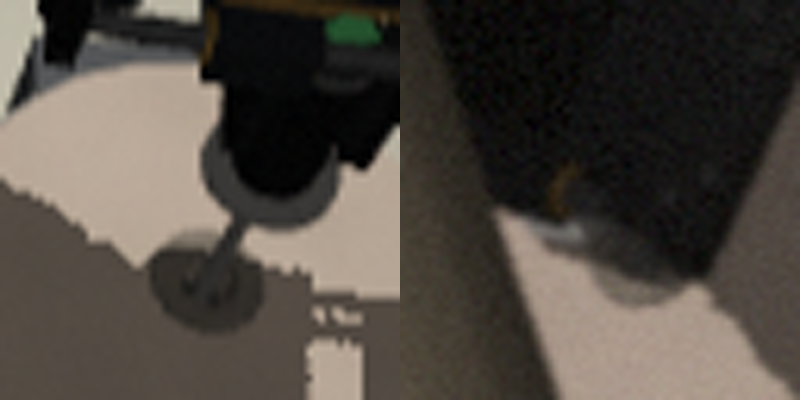

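```bash
python3 - <<'E' 2>/dev/null
from h import *
def chk(n,f,o,p0,p1,port,s=6.25):
    c=dict(np.load(n+f+'.npz'));L=[]
    g=cv2.GaussianBlur(cv2.cvtColor(c['image'],cv2.COLOR_RGB2GRAY),(0,0),.5).astype(np.float32)
    p0=np.array(p0)/s+o-.42;p1=np.array(p1)/s+o-.42;d=(p1-p0)/np.linalg.norm(p1-p0);nn=np.array([-d[1],d[0]])
    for t in np.linspace(0,1,15):
        q=p0+t*(p1-p0);a=np.arange(-3,3.01,.2);S=(q+a[:,None]*nn).astype(np.float32)
        v=cv2.remap(g,np.ascontiguousarray(S[:,:1].T),np.ascontiguousarray(S[:,1:].T),1)[0];b=np.interp(a,[-3,3],[v[:4].mean(),v[-4:].mean()])
        w=np.clip(b-v-4,0,None)*(abs(a)<2.2)
        if w.sum()>0:L.append(q+nn*(w@a/w.sum()))
    vx,vy,x,y=cv2.fitLine(np.array(L,np.float32),cv2.DIST_HUBER,0,.01,.01).ravel()
    port=np.array(port);k=(port-[x,y])@[vx,vy];f_=np.array([x,y])+k*np.array([vx,vy])
    print(n,f,len(L),'need world move mm',((onz(c,*port,.13)-onz(c,*f_,.13))*1e3).round(2))
S=[432.6,224.87];T=[208.4,160.06]
chk('scene','7',(400,180),(236,224),(212,268),S)
chk('scene','6',(400,180),(295,120),(222,248),S)
chk('top','6',(170,120),(170,160),(220,225),T)
chk('top','4',(154,105),(150,130),(195,187),T,4)
c=dict(np.load('scene1.npz'));g=cv2.cvtColor(c['image'],cv2.COLOR_RGB2GRAY);print('hole scene',np.argwhere(g[210:240,418:448]<55).mean(0)+[210,418])
E
```

```text
scene 7 15 need world move mm [1.33 1.19 0.  ]
scene 6 15 need world move mm [0.41 0.45 0.  ]
top 6 15 need world move mm [ 0.72 -0.66  0.  ]
top 4 15 need world move mm [-1.49  1.33  0.  ]
hole scene [224.46969697 432.15151515]
```

```bash
python3 -m jog '[[0.0007,0,0.0003,0,0,0],[0,0,0,0,0,0],[0,0,0,0,0,0],[0,0,0,0,0,0],[0,0,0,0,0,0],[0,0,0,0,0,0]]'
python3 go.py 0.5586 0.2702 0.2272
python3 - <<'E'
from h import *
s=r.read_state();print(abs(s['joint_vel']).max(),s['torque']);r.close_job()
E
```

```text
time: 14.65
ee_pos: [0.5589, 0.2705, 0.2276]
eef_rot: [-0.699, 0.107, -0.108, 0.699]
ft_force: [-0.5, 0.2, -1.1]
width: 0.0255
pos [0.5589 0.2705 0.2276] delta tool mm [-0.2  0.4 -0.4] n 0.001 down in tool (deg off) [-0.03  0.    0.05] t 14.65 w 0.0255 q [-0.67  0.32  0.18  1.48 -0.06  1.35  0.78] f [-0.5  0.2 -1.1]
0.0030939606521497107 [ 0.00075063 -0.00712228 -0.00079403]
the job is handed in; nothing more can be done
```

I lifted the thermometer off its end hook, brought it out to the rack's -x side and carried it over the jars to the kiln. I then lowered its stem through the lid hole and handed the job in at 14.65 s, still holding it.

**Last checks**
- **Depth:** the shield's underside measured at about 0.200 m, which puts the tip about 5 cm below the rim.
- **Upright and still:** the tool was within 0.1° of vertical, and the stem was about 0.5° off vertical in the scene view. Joint speeds were about 0.003 rad/s.
- **Contact:** I saw no sign of contact; the last force readings were within about 1–2 N, roughly the weight of the thermometer plus noise.
- **Centring:** comparing the stem's line with the hole in each camera put it within about 1–2 mm of centre, with 7 mm of clearance. I made a last 0.8 mm shift in +x.

**Disagreements and gaps**
- The port position triangulated at the start differs from the final gripper position by about 2.4 mm in y. I trusted the stem-to-hole comparison within each image instead.
- The noisy top view gave centring corrections that differed by up to 2 mm between frames.
- An early stem fit from both views showed a tilt of about 1.3° in x and in y, which the later scene fit did not confirm.
- I did not take another picture after the last 0.8 mm shift.
- The other hanging tools looked untouched in the picture taken just after the lift; I did not check them again at the end.

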